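# Caliper-check the plug-in modules and dock them

## Task

Check the length of each plug-in module on the desk in the bench caliper and dock it, one module at a time in the order blue, orange, green (one may be missing): lay it flat lengthwise between the jaws, gently slide the jaw with the red thumb tab shut until both jaws press squarely on the module's ends and keep it pressed for a moment, then open up and slide the module flat, all the way home, into the rack slot of its own colour before you measure the next. When all are docked, slide the empty caliper fully shut, and leave the other things on the desk where they are.

Things in the scene. Friction and masses are not known exactly. Their poses are not given: they have to be found in the camera images.
- module_blue: blue plug-in electronics module (may be absent): a flat rigid plastic slab 112 x 44 x 12 mm (x, y, z), about 90 g, with a circuit pattern flush in its top; starts lying flat on the mat, the modules' long sides roughly parallel, 60 mm or more apart. Origin at the centre of its underside, x along its length; its two ends are equivalent
- module_orange: orange plug-in electronics module (may be absent): a flat rigid plastic slab 106 x 44 x 12 mm (x, y, z), about 90 g, with a circuit pattern flush in its top; starts lying flat on the mat, the modules' long sides roughly parallel, 60 mm or more apart. Origin at the centre of its underside, x along its length; its two ends are equivalent
- module_green: green plug-in electronics module (may be absent): a flat rigid plastic slab 100 x 44 x 12 mm (x, y, z), about 90 g, with a circuit pattern flush in its top; starts lying flat on the mat, the modules' long sides roughly parallel, 60 mm or more apart. Origin at the centre of its underside, x along its length; its two ends are equivalent
- rack: fixed grey rack: three flat slots 80 mm apart, mouths facing -x; seen along +x the colours from left to right are blue, orange, green. Slot floors are 25 mm above the table; the roof's top, with the colour patches, is 46 mm above it. Before each mouth a coloured tongue, 26 mm wide, 48 mm long, continues the slot floor.
- slot_blue (a point): middle of the back stop of the blue slot, on its floor; +x points into the slot (a module slides in along +x, flat, either end first). Mouth to stop 64 mm, 50 mm wide (flared to 58 mm at the mouth), 16 mm high. The blue module fully home sticks out of the mouth by 48 mm and can be held there, beside the tongue
- slot_orange (a point): middle of the back stop of the orange slot, on its floor; +x points into the slot (a module slides in along +x, flat, either end first). Mouth to stop 64 mm, 50 mm wide (flared to 58 mm at the mouth), 16 mm high. The orange module fully home sticks out of the mouth by 42 mm and can be held there, beside the tongue
- slot_green (a point): middle of the back stop of the green slot, on its floor; +x points into the slot (a module slides in along +x, flat, either end first). Mouth to stop 64 mm, 50 mm wide (flared to 58 mm at the mouth), 16 mm high. The green module fully home sticks out of the mouth by 36 mm and can be held there, beside the tongue
- anvil_face (a point): point on the measuring face of the caliper's fixed jaw, at the level of the top of the base plate; +y points from this face along the beam to the sliding jaw, +x towards the beam. A module to be measured lies flat on the base plate, its length along y, its middle about x = 0 here. The jaws reach from x = -30 to +102 mm
- caliper: fixed bench caliper: grey base plate, top 6 mm above the table, from x = -45 to +125 mm and y = -55 to +245 mm relative to anvil_face; along its +x side a steel beam, 24 mm above the table, that begins at x = +100 mm; two dark steel jaws 14 mm thick, tops 36 mm above the table. Origin on the table
- jaw (a joint): caliper opening: distance between the two jaw faces in m, 0 shut to 0.16 fully open along +y; it slides with about 1.5 N of friction and stays where it is left; starts only partly open
- thumb_tab (a point): centre of the top of the red thumb tab that moves the sliding jaw: an upright fin 24 mm (x) x 12 mm (y, the sliding direction), top 72 mm above the table, on a carriage whose top is 36 mm above the table (56 mm long in y). It is over the beam at x = +112 mm, y = opening + 35 mm from anvil_face
- anvil: the caliper's fixed jaw, dark steel, part of the fixed caliper; origin at the caliper's origin on the table, axes as anvil_face
- mat: thin black rubber mat, 160 x 300 x 2 mm, fixed to the desk; origin at the centre of its underside
- parcel: bystander: blue cardboard parcel 120 x 160 x 45 mm, origin under its centre
- tip_cleaner: bystander: black cup of brass wool for cleaning soldering tips, 72 mm across, 44 mm high, origin under its centre
- driver: bystander: orange-handled screwdriver 170 mm long lying on the desk
- tissue_box: bystander: white and green wipes box 110 x 120 x 85 mm, origin under its centre
Mind the look-alikes: they are no part of the job. Leave any turquoise look-alike of the module_orange alone.

How it is judged:
By the outcome, as a careful person would: the job done as asked, in the order asked, and still so for the second after the job is handed in, with the robot touching nothing.
Of module_blue, module_orange, module_green only 2 to 3 are there at a start; the rules pass over those that are not, and their reading is None.
At some moment in a run one of module_blue, module_orange, module_green may be knocked a few centimetres aside while the robot is not near it.
It also fails if it takes over 210 s, if anything falls off the work surface, if the arm or the gripper's body presses on something with over 40 N, if the wrist force passes 120 N, or if a joint passes its speed limit or range.

## Robot

A 6-joint arm with a two-finger parallel gripper is mounted at the origin on the work surface. World frame = base frame: x ahead of the robot, y to its left, z up, the work surface at z = 0. Lengths are in mm, angles in rad, forces in N, time in s.
With the tool pointing down it reaches from about 425 to 950 mm from the base axis. Payload 14.7 kg.
Tool frame: the origin (TCP) lies at the very end of the fingers, on their centre line; the grasp point (between the pads) lies 19 mm behind it; z points along the fingers, y is the line along which they close (so a half turn about z gives the same grasp; the last joint's range is limited). The gripper opens to 85 mm and grips with 20 to 120 N. Pads are 22 mm wide; open, the fingers measure 114 mm over their backs; the gripper's body (76 mm by 85 mm) begins 54 mm behind the grasp point. The pads swing forward as they close: fully open they stand 13 mm farther back than shut.
Start: joints at [1.12, 0.48, 1.596, -0, 1.065, -0.047], TCP at [255.371, 597.727, 231.297] pointing down, gripper open.
Joint ranges: [-2.75, 2.75], [-0.82, 2.05], [0.23, 2.67], [-1.56, 4.7], [0.09, 2.69], [-2.92, 2.92]. Speed limits (rad/s): [1.89, 1.89, 2.39, 3.01, 3.01, 3.01].

## Interface

Orientations are given as [roll, pitch, yaw] about the fixed x, y, z axes, in that order (R = Rz(yaw) Ry(pitch) Rx(roll)).
In Python, from workcell import * gives the robot as it stands. The module is installed in compiled form; this text tells all that it offers.
- The arm moves only by the shell command python3 -m jog 'ROWS' [FORCE]. ROWS is JSON, one flat list of numbers, 7 for each row, row after row: the opening, from -1 (shut) to 1 (fully open), then the shift along the world's x, y, z in cm, then the turn, a rotation vector about the world's x, y, z in rad. In form: [claw, dx, dy, dz, rx, ry, rz, claw, dx, dy, dz, rx, ry, rz, ...]. A call has 1 to 8 rows; each row is the pose to reach, as a shift and turn from the pose commanded when the call began; what a row does not reach only later rows make up. A row lasts 1/8 s, in which the tool goes at most 62.5 mm and 10.7 degrees, less where a joint would pass 70% of its speed; a pose out of reach is approached as far as the arm can. A call with a gripper value outside its range is refused whole. The fingers move at their own pace and stop on an object; FORCE is the grip in N (left out, the last holds). Time passes only in rows, so rows that repeat a pose let the fingers close. It gives the time, the measured TCP pose, the force, the opening and the grip force at its end, in the units of the state.
- state(): the state, without advancing time (a new reading comes with each control period).
- camera(name): name is "scene" or "top"; returns a dict with "color" (420x560x3 uint8, blue, green, red), "camera_matrix" (3x3 intrinsics, pixels), "R" (3x3) and "t" (3): a world point X has camera coordinates R X + t. Camera axes: x right, y down, z forward; pixel columns grow to the right and rows downward; lengths in mm; the calibration is good to about 2 mm. A picture is of the moment at which its call begins. There is no depth.
- finish_job(): hands the job in; it is judged then, once.
The state is a dict: "clock": time; "qpos": joint angles; "joint_velocities": joint speeds; "tau": joint torques, N m; "tcp_pos": TCP position; "orientation": TCP orientation; "contact_force": force on the tool from outside, world axes, zero at the start; "ft_torque": the same for the moment, N m; "gripper_width": finger opening in mm; "grasp_force": force on a finger pad.
Only numpy, scipy, OpenCV 4.12 (cv2) and the standard library are available. Lean on these libraries where they do the work, as an engineer would, in place of code of your own. Each camera call takes 0.05 s, during which the arm holds its last target. There are 200 camera calls.

## Working session

There is one attempt and no reset: what is moved stays moved. The work goes in short steps, Python scripts to look and compute and a shell command to move; the robot and the scene stay as the last step left them, time stands still between calls to the robot, and variables do not carry over. Pictures are saved under pics/ and viewed, at most 15 in all, crops included, and the job is handed in when it is done.

```bash
mkdir -p pics; cat > h.py <<'E'
from workcell import *
import numpy as np, cv2, json
def snap(n):
    c=camera(n); np.savez('cam_'+n,**{k:c[k] for k in("color","camera_matrix","R","t")}); return c
def px(c,u,v,z):
    K,R,t=[np.array(c[k],float) for k in("camera_matrix","R","t")]
    d=R.T@np.linalg.inv(K)@[u,v,1]; o=-R.T@t.ravel()
    return (o+d*(z-o[2])/d[2]).round(1)
def proj(c,X):
    p=np.array(c["camera_matrix"])@(np.array(c["R"])@np.array(X,float)+np.array(c["t"]).ravel()); return (p[:2]/p[2]).round(1)
def load(n): return dict(np.load('cam_'+n+'.npz'))
E
python3 - <<'E'
from h import *
for n in("scene","top"):
    c=snap(n); cv2.imwrite(f'pics/{n}0.png',cv2.resize(c["color"],(800,600),interpolation=cv2.INTER_CUBIC))
    print(n,(-np.array(c["R"]).T@np.array(c["t"]).ravel()).round())
print(state())
E
```

```text
scene [1212.  471. 1320.]
top [ 434.  -19. 1367.]
{'clock': 0.1, 'qpos': array([ 1.12041669e+00,  4.80783036e-01,  1.59678368e+00,  1.74702091e-05,
        1.06509891e+00, -4.66191767e-02]), 'joint_velocities': array([-0.00125607, -0.00183191, -0.00024032, -0.00045736, -0.00144022,
        0.00052817]), 'tau': array([ 1.37418214e-03, -9.52252507e+01, -4.31046045e+01,  6.67648806e-05,
        5.14282758e-03, -3.75550496e-05]), 'tcp_pos': array([255.20439488, 597.42060597, 230.73767155]), 'orientation': array([-3.14052156e+00, -6.52606578e-05,  2.73782368e+00]), 'contact_force': array([ 0.03380753,  0.0267961 , -1.11164258]), 'ft_torque': array([-0.02005776, -0.05748699,  0.00298919]), 'grasp_force': 0.0, 'gripper_width': 85.87898485107547}
```

View pics/top0.png

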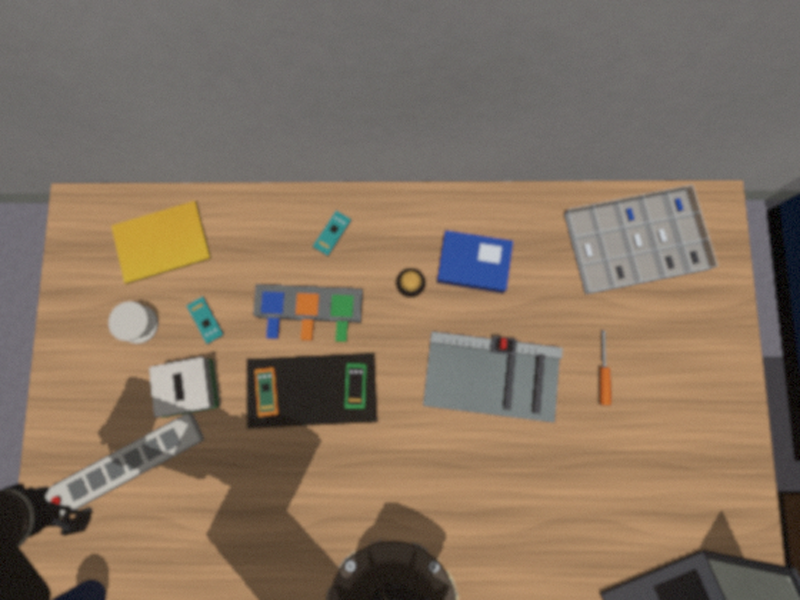

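View pics/scene0.png

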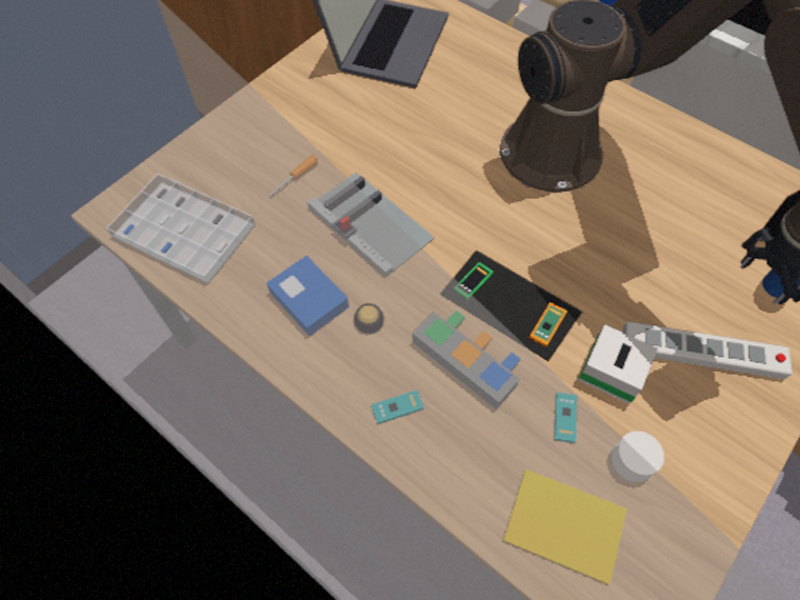

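The top view shows modules on the mat at (265,392), orange frame, and (356,386), green frame. No blue one is on the mat. The turquoise boards at (332,233) and (204,320) lie off the mat and are look-alikes. The rack is at (308,303). The caliper is at (492,377), with its red tab at (503,344), the anvil probably at (538,383) and the sliding jaw at (510,380). I'll confirm with enlarged crops.

```bash
python3 - <<'E'
from h import *
c=load("top")["color"]
cv2.imwrite('pics/t1.png',cv2.resize(c[195:305,165:275],(600,600),interpolation=cv2.INTER_CUBIC))
cv2.imwrite('pics/t2.png',cv2.resize(c[225:300,290:400],(792,540),interpolation=cv2.INTER_CUBIC))
E
```

```text
(no output)
```

View pics/t1.png

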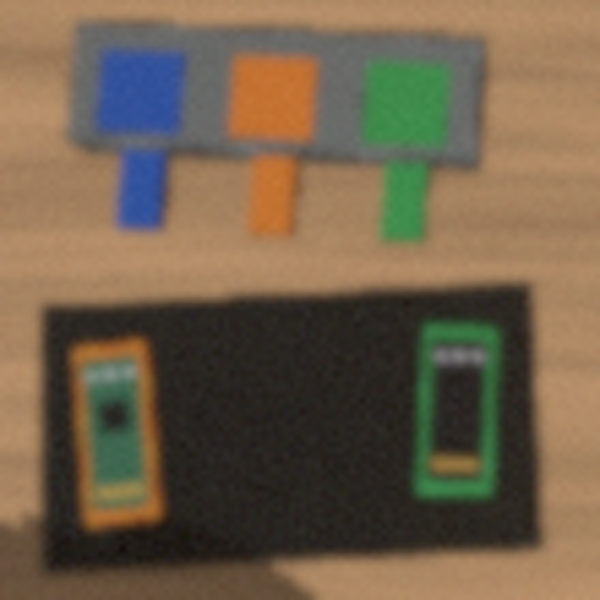

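View pics/t2.png

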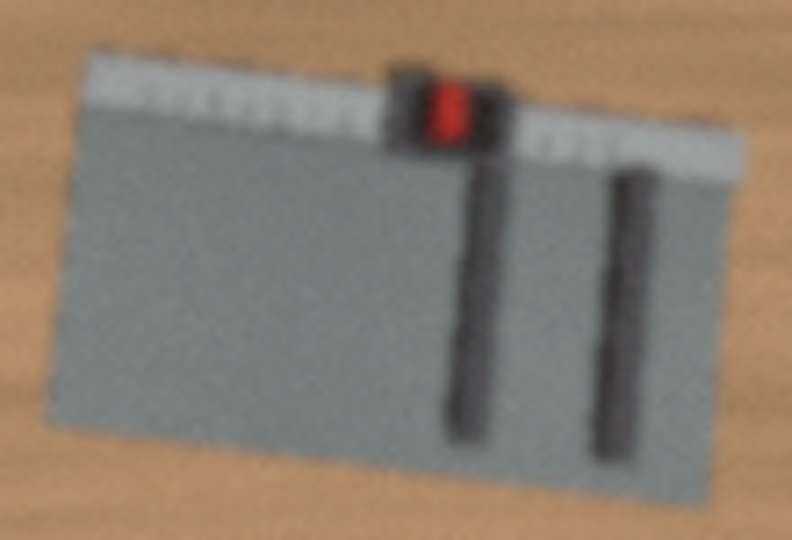

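```bash
python3 - <<'E'
from h import *
from scipy.optimize import least_squares
c=load("top")
A=lambda u,v,z:px(c,(u+.5)/5.4545-.5+165,(v+.5)/5.4545-.5+195,z)[:2]
B=lambda u,v,z:px(c,(u+.5)/7.2-.5+290,(v+.5)/7.2-.5+225,z)[:2]
def fit(pts,loc,name):
    pts,loc=np.array(pts),np.array(loc,float)
    f=lambda p:(loc@np.array([[np.cos(p[2]),np.sin(p[2])],[-np.sin(p[2]),np.cos(p[2])]])+p[:2]-pts).ravel()
    r=least_squares(f,[*pts.mean(0),0]); print(name,r.x.round(3),'deg',np.degrees(r.x[2]).round(2),'res',r.fun.reshape(-1,2).round(1).tolist())
m=lambda L:[[L/2,22],[L/2,-22],[-L/2,22],[-L/2,-22]]
fit([A(70,347,14),A(148,338,14),A(86,530,14),A(164,520,14)],m(106),'orange')
fit([A(422,322,14),A(500,325,14),A(414,496,14),A(495,498,14)],m(100),'green')
# caliper, local = anvil_face frame
fit([B(48,425,6),B(708,505,6),B(92,53,24),B(746,131,24)],[[-45,245],[-45,-55],[125,245],[125,-55]],'cal')
# anvil jaw top z36 : face y=0, back -14
print('anvil face end',B(592,458,36),'anv back end',B(632,465,36),'tab',B(451,112,72),'jaw face low',B(490,442,36),'face hi', B(512,165,36))
# rack orange slot stop frame: tongue ends x=-112 at y 80,0,-80 (z25), patches
fit([A(119,228,25),A(163,230,25),A(251,234,25),A(294,236,25),A(382,240,25),A(425,242,25)],[[-112,93],[-112,67],[-112,13],[-112,-13],[-112,-67],[-112,-93]],'rack tongues')
print('roof',[A(*p,46).tolist() for p in[(78,23),(487,40),(72,147),(480,167)]],'patch c',[A(*p,46).tolist() for p in[(141,93),(273,98),(408,103)]])
E
```

```text
orange [4.64575e+02 2.90725e+02 1.26000e-01] deg 7.24 res [[-1.5, -2.0], [-1.4, 1.5], [1.6, -1.1], [1.3, 1.6]]
green [ 4.78725e+02  8.64750e+01 -2.70000e-02] deg -1.52 res [[-1.7, -1.6], [-1.1, 1.6], [1.4, -2.1], [1.4, 2.1]]
cal [ 4.49217e+02 -3.16269e+02 -1.20000e-01] deg -6.86 res [[-0.6, 1.4], [-1.7, -1.6], [1.3, 1.8], [1.1, -1.5]]
anvil face end [ 420.6 -306.6] anv back end [ 417.6 -323.9] tab [ 569.3 -243.5] jaw face low [ 427.4 -262.2] face hi [ 549.3 -276.2]
rack tongues [ 6.94315e+02  1.93693e+02 -4.60000e-02] deg -2.63 res [[0.0, 0.0], [0.0, 0.8], [0.0, 0.1], [0.0, 0.2], [-0.0, -0.6], [-0.0, -0.6]]
roof [[708.7, 316.6], [697.7, 69.0], [633.0, 317.0], [620.7, 72.5]] patch c [[665.7, 276.7], [662.5, 197.1], [659.4, 116.0]]
```

```bash
python3 -m jog '[1,14,-38,0,0,0,0.284, 1,14,-38,0,0,0,0.284, 1,14,-38,0,0,0,0.284, 1,14,-38,0,0,0,0.284, 1,14,-38,0,0,0,0.284, 1,14,-38,0,0,0,0.284, 1,14,-38,0,0,0,0.284, 1,14,-38,0,0,0,0.284]' 25
python3 -m jog '[1,17.5,-46,0,0,0,0, 1,17.5,-46,0,0,0,0, 1,17.5,-46,0,0,0,0, 1,17.5,-46,0,0,0,0, 1,17.5,-46,0,0,0,0, 1,17.5,-46,0,0,0,0, 1,17.5,-46,0,0,0,0, 1,17.5,-46,0,0,0,0]'
```

```text
clock: 1.1
tcp_pos: [395.8, 215.9, 231.3]
orientation: [-3.141, -0.0, 3.019]
contact_force: [-0.6, 0.7, 0.8]
gripper_width: 85.7
grasp_force: 0.0
clock: 2.1
tcp_pos: [571.4, -243.6, 231.0]
orientation: [3.141, -0.0, 3.022]
contact_force: [0.9, 0.4, 0.3]
gripper_width: 85.1
grasp_force: 0.0
```

```bash
python3 -m jog '[1,0,0,-6,0,0,0, 1,0,0,-12,0,0,0, 1,0,0,-15,0,0,0, 1,0,0,-18.5,0,0,0, 1,0,0,-18.5,0,0,0]'
python3 -m jog '[-1,0,0,0,0,0,0, -1,0,0,0,0,0,0, -1,0,0,0,0,0,0, -1,0,0,0,0,0,0, -1,0,0,0,0,0,0, -1,0,0,0,0,0,0, -1,0,0,0,0,0,0, -1,0,0,0,0,0,0]' 25; python3 - <<'E'
from h import *
s=snap("scene")
print(proj(s,state()["tcp_pos"]))
u,v=proj(s,state()["tcp_pos"]).astype(int)
cv2.imwrite('pics/s2.png',cv2.resize(s["color"][v-60:v+60,u-80:u+80],(800,600),interpolation=cv2.INTER_CUBIC))
E
```

```text
clock: 2.72
tcp_pos: [569.0, -240.6, 43.8]
orientation: [3.14, -0.005, 3.022]
contact_force: [0.2, -0.2, 0.7]
gripper_width: 85.4
grasp_force: 0.0
clock: 3.72
tcp_pos: [570.8, -242.5, 47.0]
orientation: [-3.141, 0.001, 3.022]
contact_force: [-1.8, -0.3, 7.7]
gripper_width: 11.2
grasp_force: 29.6
[241.1 157.5]
```

View pics/s2.png

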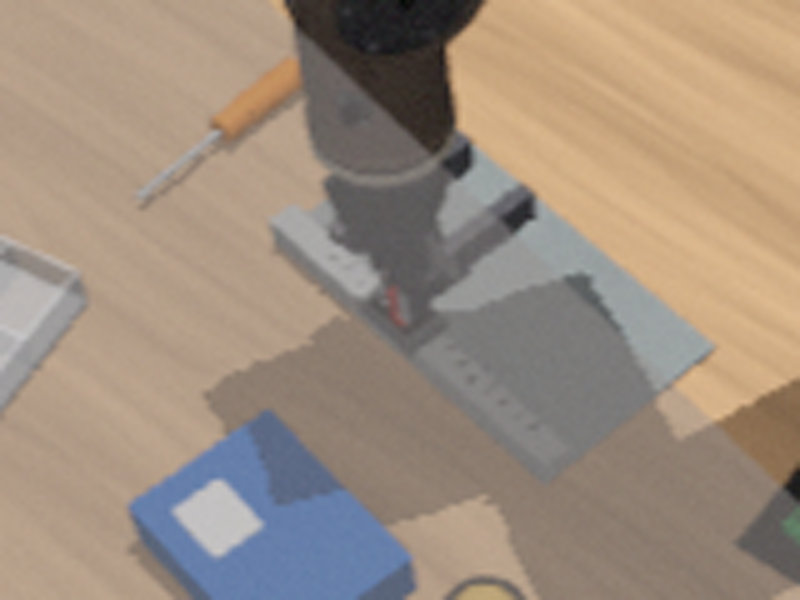

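The fingers hold the red fin at (390,305) in the crop. Now I'll open the jaw.

```bash
python3 -m jog '[-1,0,0,0.3,0,0,0, -1,0.24,2,0.3,0,0,0, -1,0.48,4,0.3,0,0,0, -1,0.72,6,0.3,0,0,0, -1,0.96,8,0.3,0,0,0, -1,1.14,9.5,0.3,0,0,0, -1,1.18,9.8,0.3,0,0,0, -1,1.18,9.8,0.3,0,0,0]' 25
python3 -m jog '[1,0,0,0,0,0,0, 1,0,0,0,0,0,0, 1,0,0,0,0,0,0, 1,0,0,0,0,0,0, 1,0,0,5,0,0,0, 1,0,0,10,0,0,0, 1,0,0,10,0,0,0]'
```

```text
clock: 4.78
tcp_pos: [582.3, -143.7, 48.4]
orientation: [3.141, -0.0, 3.022]
contact_force: [7.7, 0.7, -21.1]
gripper_width: 11.2
grasp_force: 26.8
clock: 5.65
tcp_pos: [584.4, -145.0, 153.3]
orientation: [-3.14, 0.006, 3.022]
contact_force: [0.5, -0.5, 0.1]
gripper_width: 85.1
grasp_force: 0.0
```

```bash
cat >> h.py <<'E'
HS={'orange':(5,22),'green':(50,75)}
def find(c,col,z,near,r=75):
    """rectangle fit of the coloured frame's outline at height z, near a world xy"""
    hsv=cv2.cvtColor(c["color"],cv2.COLOR_BGR2HSV); a,b=HS[col]
    m=((hsv[...,0]>=a)&(hsv[...,0]<=b)&(hsv[...,1]>110)&(hsv[...,2]>60))
    v,u=np.nonzero(m); P=np.array([px(c,x,y,z)[:2] for x,y in zip(u,v)])
    P=P[np.hypot(*(P-near).T)<r].astype(np.float32)
    (cx,cy),(w,h),a=cv2.minAreaRect(P)
    B=cv2.boxPoints(((cx,cy),(w,h),a)); e=max((B[1]-B[0],B[2]-B[1]),key=np.linalg.norm)
    return np.round([cx,cy,w,h,np.arctan2(e[1],e[0])],3), len(P)
E
python3 - <<'E'
from h import *
for n in("top","scene"):
    c=snap(n); print(n,find(c,'orange',14,(464,291)),find(c,'green',14,(479,86)))
E
```

```text
top (array([4.65022e+02, 2.91088e+02, 1.15034e+02, 5.42030e+01, 1.19000e-01]), 325) (array([ 4.79540e+02,  8.68750e+01,  4.34830e+01,  1.01025e+02,
       -3.60000e-02]), 78)
scene (array([4.67067e+02, 2.92789e+02, 1.14429e+02, 4.84370e+01, 1.22000e-01]), 225) (array([ 4.70626e+02,  8.90180e+01,  4.63110e+01,  8.68620e+01,
       -4.40000e-02]), 113)
```

```bash
python3 -m jog '[1,-15.2,43.2,0,0,0,0.242, 1,-15.2,43.2,0,0,0,0.242, 1,-15.2,43.2,0,0,0,0.242, 1,-15.2,43.2,0,0,0,0.242, 1,-15.2,43.2,0,0,0,0.242, 1,-15.2,43.2,0,0,0,0.242, 1,-15.2,43.2,0,0,0,0.242, 1,-15.2,43.2,0,0,0,0.242]'
python3 -m jog '[1,0,0,-6,0,0,0, 1,0,0,-11,0,0,0, 1,0,0,-13,0,0,0, 1,0,0,-14,0,0,0, 1,0,0,-14.8,0,0,0, 1,0,0,-14.8,0,0,0, 1,0,0,-14.8,0,0,0]'
```

```text
clock: 6.75
tcp_pos: [428.0, 290.1, 148.0]
orientation: [-3.141, -0.002, -3.016]
contact_force: [0.6, -0.7, -0.5]
gripper_width: 85.4
grasp_force: 0.0
clock: 7.62
tcp_pos: [430.6, 287.9, 2.0]
orientation: [3.141, 0.001, -3.019]
contact_force: [-0.2, -0.3, 0.2]
gripper_width: 85.4
grasp_force: 0.0
```

```bash
python3 -m jog '[0.3,0,0,0.2,0,0,0, -1,0,0,0.2,0,0,0, -1,0,0,0.2,0,0,0, -1,0,0,0.2,0,0,0, -1,0,0,0.2,0,0,0, -1,0,0,0.2,0,0,0, -1,0,0,0.2,0,0,0]' 30
python3 -m jog '[-1,0,0,2,0,0,0, -1,0,0,6,0,0,0, -1,0,0,10,0,0,0, -1,0,0,10,0,0,0, -1,0,0,10,0,0,0]'
python3 - <<'E'
from h import *
c=snap("top"); s=state()["tcp_pos"]; u,v=proj(c,s).astype(int);print(u,v)
c2=snap("scene"); u2,v2=proj(c2,s).astype(int);print(u2,v2)
cv2.imwrite('pics/g1.png',np.hstack([cv2.resize(x["color"][b-50:b+50,a-40:a+40],(400,500),interpolation=cv2.INTER_CUBIC) for x,a,b in((c,u,v),(c2,u2,v2))]))
E
```

```text
clock: 8.5
tcp_pos: [430.4, 287.8, 3.9]
orientation: [3.141, 0.001, -3.02]
contact_force: [-1.7, -1.2, 12.6]
gripper_width: 43.4
grasp_force: 28.8
clock: 9.12
tcp_pos: [429.9, 287.6, 103.0]
orientation: [-3.142, -0.0, -3.019]
contact_force: [-0.4, 0.1, -0.8]
gripper_width: 43.5
grasp_force: 32.0
180 285
393 204
```

View pics/g1.png

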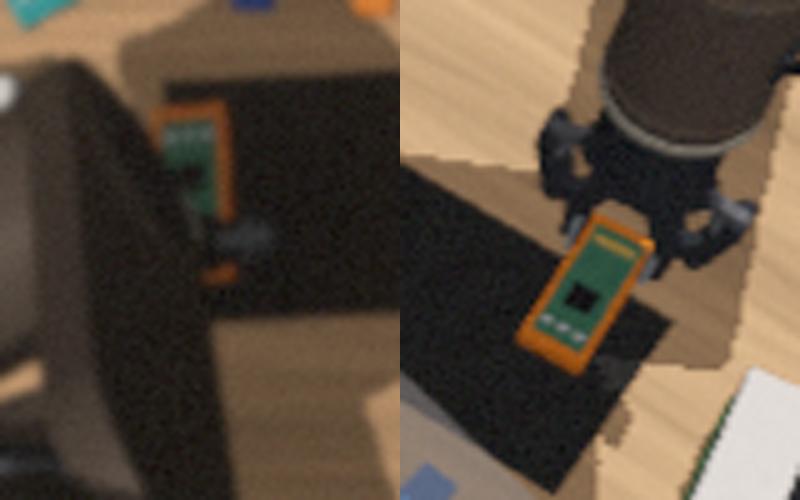

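The module is held near its near end and in line with the gripper. I'll carry it to the caliper.

```bash
python3 -m jog '[-1,4,-25,0,0,0,-0.9, -1,4,-25,0,0,0,-0.9, -1,4,-25,0,0,0,-0.9, -1,4,-25,0,0,0,-0.9, -1,4,-25,0,0,0,-0.9, -1,4,-25,0,0,0,-0.9, -1,4,-25,0,0,0,-0.9]'
python3 -m jog '[-1,-1,-25.7,0,0,0,-0.913, -1,-1,-25.7,0,0,0,-0.913, -1,-1,-25.7,0,0,0,-0.913, -1,-1,-25.7,0,0,0,-0.913, -1,-1,-25.7,0,0,0,-0.913, -1,-1,-25.7,0,0,0,-0.913, -1,-1,-25.7,0,0,0,-0.913]'
python3 -m jog '[-1,0,0,-3,0,0,0, -1,0,0,-6,0,0,0, -1,0,0,-6,0,0,0]'
python3 - <<'E'
from h import *
c=snap("top"); s=state()["tcp_pos"]; u,v=proj(c,s).astype(int);print(u,v)
c2=snap("scene"); u2,v2=proj(c2,s).astype(int);print(u2,v2)
cv2.imwrite('pics/g2.png',np.hstack([cv2.resize(x["color"][b-50:b+50,a-40:a+40],(400,500),interpolation=cv2.INTER_CUBIC) for x,a,b in((c,u,v),(c2,u2,v2))]))
E
```

```text
clock: 10.1
tcp_pos: [469.7, 38.3, 102.7]
orientation: [-3.141, -0.001, 2.368]
contact_force: [-0.3, 0.4, -0.4]
gripper_width: 43.0
grasp_force: 32.0
clock: 10.98
tcp_pos: [460.2, -217.9, 103.1]
orientation: [-3.141, -0.0, 1.458]
contact_force: [-0.1, 0.8, -0.9]
gripper_width: 42.8
grasp_force: 32.0
clock: 11.35
tcp_pos: [459.1, -217.3, 41.9]
orientation: [-3.138, -0.001, 1.456]
contact_force: [0.0, 1.4, 0.3]
gripper_width: 43.0
grasp_force: 32.0
343 275
266 142
```

View pics/g2.png

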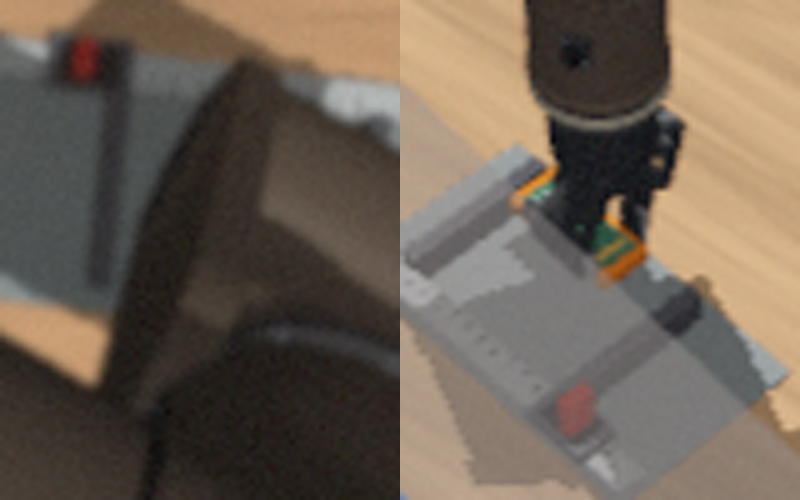

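```bash
python3 -m jog '[-1,0.2,0.5,-1,0,0,0, -1,0.2,0.5,-2,0,0,0, -1,0.2,0.5,-2.9,0,0,0, -1,0.2,0.5,-3.3,0,0,0, -1,0.2,0.5,-3.3,0,0,0, -1,0.2,0.5,-3.3,0,0,0]'
```

```text
clock: 12.2
tcp_pos: [462.3, -214.4, 10.4]
orientation: [3.141, 0.0, 1.451]
contact_force: [0.6, -0.7, -1.8]
gripper_width: 43.3
grasp_force: 32.0
```

```bash
python3 -m jog '[-1,0,0,-0.1,0,0,0, -1,0,0,-0.2,0,0,0, -1,0,0,-0.2,0,0,0]'
```

```text
clock: 12.58
tcp_pos: [462.2, -214.3, 8.3]
orientation: [3.142, 0.0, 1.451]
contact_force: [-0.1, -0.7, -1.2]
gripper_width: 43.2
grasp_force: 32.0
```

```bash
python3 -m jog '[-1,0,0,-0.1,0,0,0, -1,0,0,-0.1,0,0,0]'; python3 -m jog '[-1,0,0,-0.1,0,0,0, -1,0,0,-0.1,0,0,0]'
```

```text
clock: 12.82
tcp_pos: [462.3, -214.3, 7.9]
orientation: [3.141, 0.0, 1.451]
contact_force: [-2.0, 0.8, 16.1]
gripper_width: 43.2
grasp_force: 33.7
clock: 13.08
tcp_pos: [462.3, -214.4, 7.3]
orientation: [3.141, 0.0, 1.45]
contact_force: [-4.2, 1.1, 26.3]
gripper_width: 43.3
grasp_force: 35.4
```

```bash
python3 -m jog '[1,0,0,0.1,0,0,0, 1,0,0,0.1,0,0,0, 1,0,0,0.1,0,0,0, 1,0,0,0.1,0,0,0, 1,0,0,4,0,0,0, 1,0,0,9,0,0,0, 1,0,0,12,0,0,0]'
python3 -m jog '[1,12,7.1,0,0,0,0.8, 1,12,7.1,0,0,0,0.8, 1,12,7.1,0,0,0,0.8, 1,12,7.1,0,0,0,0.8, 1,12,7.1,0,0,0,0.8, 1,12,7.1,0,0,0,0.8]'
python3 -m jog '[1,0,0,0,0,0,0.771, 1,0,0,0,0,0,0.771, 1,0,0,0,0,0,0.771, 1,0,0,0,0,0,0.771, 1,0,0,0,0,0,0.771, 1,0,0,0,0,0,0.771]'
```

```text
clock: 13.95
tcp_pos: [462.6, -214.5, 128.3]
orientation: [3.14, 0.001, 1.451]
contact_force: [0.4, 0.1, 0.2]
gripper_width: 85.4
grasp_force: 0.0
clock: 14.7
tcp_pos: [582.0, -143.1, 126.1]
orientation: [-3.141, -0.0, 2.251]
contact_force: [-0.4, 0.5, 0.1]
gripper_width: 85.3
grasp_force: 0.0
clock: 15.45
tcp_pos: [582.1, -143.3, 126.3]
orientation: [3.142, -0.0, 3.017]
contact_force: [0.2, 0.0, 0.1]
gripper_width: 85.6
grasp_force: 0.0
```

```bash
python3 - <<'E'
from h import *
c=snap("top"); c2=snap("scene"); print(state()["tcp_pos"])
p=proj(c,(470,-240,20)).astype(int);q=proj(c2,(470,-240,20)).astype(int);print(p,q)
cv2.imwrite('pics/g3.png',np.hstack([cv2.resize(x["color"][b-50:b+50,a-40:a+40],(400,500),interpolation=cv2.INTER_CUBIC) for x,(a,b) in((c,p),(c2,q))]))
for x in(c,c2):print(find(x,'orange',18,(455,-245)))
E
```

```text
[ 582.16311204 -143.28641948  126.29905446]
[349 272] [260 145]
(array([0., 0., 0., 0., 0.]), 0)
(array([ 4.58961e+02, -2.05388e+02,  4.48620e+01,  2.85770e+01,
        3.62000e-01]), 13)
```

View pics/g3.png

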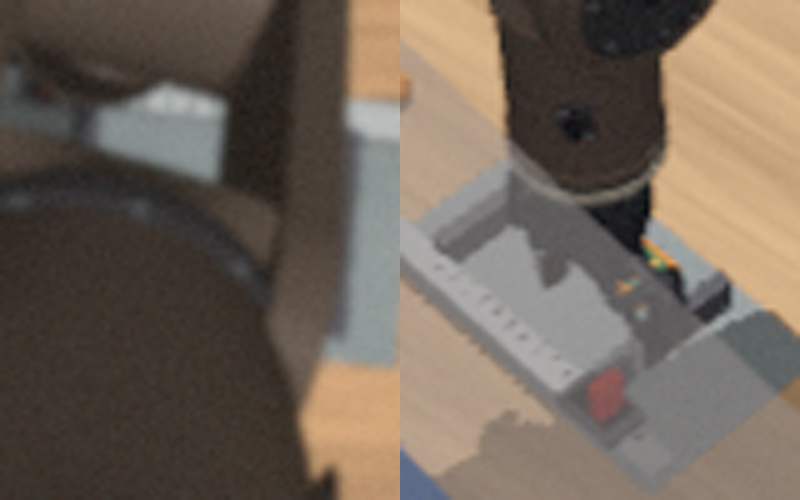

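```bash
python3 -m jog '[1,0,0,-5,0,0,0, 1,0,0,-7.7,0,0,0, -1,0,0,-7.7,0,0,0, -1,0,0,-7.7,0,0,0, -1,0,0,-7.7,0,0,0, -1,0,0,-7.7,0,0,0, -1,0,0,-7.7,0,0,0, -1,0,0,-7.7,0,0,0]' 25
python3 -m jog '[-1,-0.06,-0.5,0,0,0,0, -1,-0.12,-1,0,0,0,0, -1,-0.18,-1.5,0,0,0,0, -1,-0.24,-2,0,0,0,0, -1,-0.3,-2.5,0,0,0,0, -1,-0.36,-3,0,0,0,0, -1,-0.42,-3.5,0,0,0,0, -1,-0.42,-3.5,0,0,0,0]'
```

```text
clock: 16.55
tcp_pos: [582.8, -143.4, 50.4]
orientation: [-3.141, 0.002, 3.022]
contact_force: [-0.7, 0.4, 8.7]
gripper_width: 11.7
grasp_force: 29.3
clock: 17.55
tcp_pos: [578.4, -178.8, 50.4]
orientation: [-3.141, 0.001, 3.021]
contact_force: [-2.1, -1.8, 8.3]
gripper_width: 11.6
grasp_force: 29.3
```

```bash
python3 -m jog '[-1,-0.03,-0.25,0,0,0,0, -1,-0.06,-0.5,0,0,0,0, -1,-0.08,-0.7,0,0,0,0, -1,-0.08,-0.7,0,0,0,0]'
for i in 1; do python3 -m jog '[-1,-0.012,-0.1,0,0,0,0, -1,-0.012,-0.1,0,0,0,0]'; python3 -m jog '[-1,-0.012,-0.1,0,0,0,0, -1,-0.012,-0.1,0,0,0,0]';  done
```

```text
clock: 18.05
tcp_pos: [577.6, -185.5, 50.3]
orientation: [-3.141, 0.001, 3.022]
contact_force: [-2.6, 0.4, 8.9]
gripper_width: 11.3
grasp_force: 29.4
clock: 18.3
tcp_pos: [577.5, -186.4, 50.4]
orientation: [-3.141, 0.001, 3.022]
contact_force: [-1.1, 0.8, 9.7]
gripper_width: 11.4
grasp_force: 29.4
clock: 18.55
tcp_pos: [577.4, -187.3, 50.4]
orientation: [-3.141, 0.001, 3.022]
contact_force: [-0.9, 1.8, 9.6]
gripper_width: 11.7
grasp_force: 29.4
```

```bash
python3 -m jog '[-1,-0.012,-0.1,0,0,0,0, -1,-0.012,-0.1,0,0,0,0]'; python3 -m jog '[-1,-0.012,-0.1,0,0,0,0, -1,-0.012,-0.1,0,0,0,0]'; python3 - <<'E'
from h import *
s=state();print(s["contact_force"],s["ft_torque"])
E
```

```text
clock: 18.8
tcp_pos: [577.3, -188.3, 50.4]
orientation: [-3.141, 0.001, 3.022]
contact_force: [-2.6, 2.3, 9.6]
gripper_width: 11.3
grasp_force: 29.4
clock: 19.05
tcp_pos: [577.1, -189.3, 50.4]
orientation: [-3.141, 0.001, 3.021]
contact_force: [-2.5, 1.5, 9.0]
gripper_width: 11.2
grasp_force: 29.4
[-2.46180404  1.52648116  9.01823718] [ 0.31280479  0.20864777 -0.09595124]
```

```bash
for i in 1; do python3 -m jog '[-1,-0.012,-0.1,0,0,0,0, -1,-0.012,-0.1,0,0,0,0]'; python3 -m jog '[-1,-0.012,-0.1,0,0,0,0, -1,-0.012,-0.1,0,0,0,0]';python3 -m jog '[-1,-0.006,-0.05,0,0,0,0, -1,-0.006,-0.05,0,0,0,0]'; done | grep -E "tcp|contact"
```

```text
tcp_pos: [577.0, -190.3, 50.4]
contact_force: [-1.9, 1.7, 8.5]
tcp_pos: [576.9, -191.3, 50.4]
contact_force: [-2.3, 2.5, 9.2]
tcp_pos: [576.8, -191.6, 50.4]
contact_force: [-0.4, 4.1, 8.6]
```

```bash
for i in 1; do python3 -m jog '[-1,-0.006,-0.05,0,0,0,0, -1,-0.006,-0.05,0,0,0,0]';python3 -m jog '[-1,-0.006,-0.05,0,0,0,0, -1,-0.006,-0.05,0,0,0,0]'; done | grep -E "tcp|contact"
```

```text
tcp_pos: [576.8, -191.7, 50.3]
contact_force: [1.4, 7.9, 10.2]
tcp_pos: [576.8, -191.7, 50.3]
contact_force: [0.8, 13.3, 10.4]
```

```bash
python3 -m jog '[-1,0,0,0,0,0,0, -1,0,0,0,0,0,0, -1,0,0,0,0,0,0, -1,0,0,0,0,0,0, -1,0,0,0,0,0,0, -1,0,0,0,0,0,0, -1,0,0,0,0,0,0, -1,0,0,0,0,0,0]'
python3 -m jog '[-1,0,0,0,0,0,0, -1,0,0,0,0,0,0, -1,0,0,0,0,0,0, -1,0,0,0,0,0,0]' 
python3 - <<'E'
from h import *
c=snap("top"); c2=snap("scene"); print(state()["tcp_pos"])
q=proj(c2,(470,-250,20)).astype(int);print(q)
a,b=q; cv2.imwrite('pics/g4.png',cv2.resize(c2["color"][b-45:b+45,a-60:a+60],(800,600),interpolation=cv2.INTER_CUBIC))
E
```

```text
clock: 21.3
tcp_pos: [576.8, -191.7, 50.3]
orientation: [3.141, 0.001, 3.021]
contact_force: [0.9, 13.4, 10.5]
gripper_width: 11.4
grasp_force: 29.6
clock: 21.8
tcp_pos: [576.8, -191.7, 50.4]
orientation: [3.141, 0.001, 3.021]
contact_force: [1.4, 12.9, 10.3]
gripper_width: 11.5
grasp_force: 29.6
[ 576.82539799 -191.73634711   50.35417375]
[258 143]
```

View pics/g4.png

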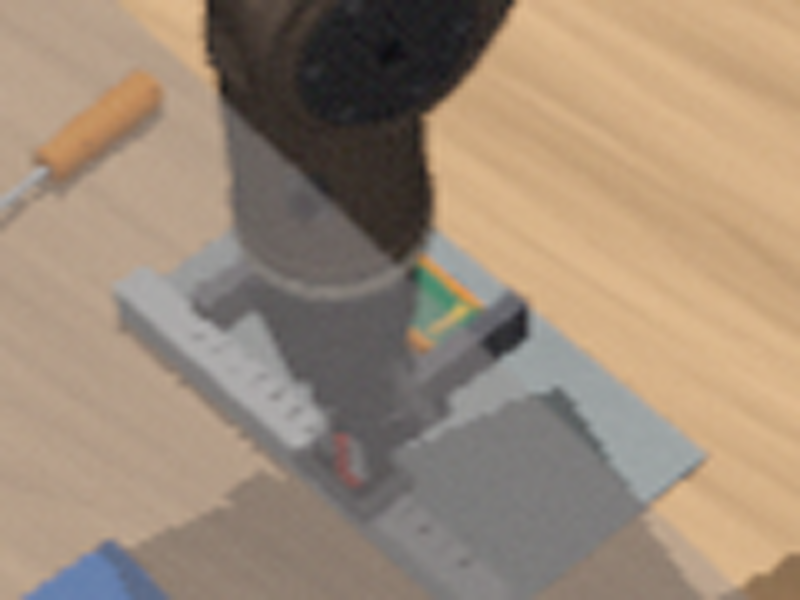

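The far end of the module (440,330) is flush against the sliding jaw and the force was held. I'll open and regrasp.

```bash
python3 -m jog '[-1,0.12,1,0,0,0,0, -1,0.24,2,0,0,0,0, -1,0.36,3,0,0,0,0, -1,0.48,4,0,0,0,0, -1,0.54,4.5,0,0,0,0, -1,0.54,4.5,0,0,0,0]'
python3 -m jog '[1,0,0,0,0,0,0, 1,0,0,0,0,0,0, 1,0,0,0,0,0,0, 1,0,0,0,0,0,0, 1,0,0,4,0,0,0, 1,0,0,8,0,0,0, 1,0,0,8,0,0,0]'
python3 -m jog '[1,-12.2,-8.5,0,0,0,-0.8, 1,-12.2,-8.5,0,0,0,-0.8, 1,-12.2,-8.5,0,0,0,-0.8, 1,-12.2,-8.5,0,0,0,-0.8, 1,-12.2,-8.5,0,0,0,-0.8, 1,-12.2,-8.5,0,0,0,-0.8]'
python3 -m jog '[1,0,0,0,0,0,-0.771, 1,0,0,0,0,0,-0.771, 1,0,0,0,0,0,-0.771, 1,0,0,0,0,0,-0.771, 1,0,0,0,0,0,-0.771, 1,0,0,0,0,0,-0.771]'
```

```text
clock: 22.65
tcp_pos: [582.3, -147.5, 50.3]
orientation: [-3.141, 0.001, 3.022]
contact_force: [-1.7, 1.4, 8.5]
gripper_width: 11.5
grasp_force: 29.4
clock: 23.52
tcp_pos: [583.5, -148.4, 132.2]
orientation: [-3.141, 0.005, 3.022]
contact_force: [0.2, -0.6, 0.2]
gripper_width: 85.2
grasp_force: 0.0
clock: 24.28
tcp_pos: [459.3, -232.7, 128.7]
orientation: [-3.141, -0.001, 2.222]
contact_force: [1.0, -0.1, -0.1]
gripper_width: 85.5
grasp_force: 0.0
clock: 25.02
tcp_pos: [459.6, -232.6, 129.1]
orientation: [-3.141, -0.0, 1.455]
contact_force: [0.2, 0.6, -0.3]
gripper_width: 85.2
grasp_force: 0.0
```

```bash
python3 -m jog '[1,0.05,0,-5,0,0,0, 1,0.05,0,-9,0,0,0, 1,0.05,0,-11,0,0,0, 1,0.05,0,-12.05,0,0,0, 1,0.05,0,-12.05,0,0,0, 1,0.05,0,-12.05,0,0,0]'
python3 -m jog '[-1,0,0,0,0,0,0, -1,0,0,0,0,0,0, -1,0,0,0,0,0,0, -1,0,0,0,0,0,0, -1,0,0,0,0,0,0, -1,0,0,0,0,0,0, -1,0,0,0,0,0,0]' 30
python3 -m jog '[-1,0,0,2,0,0,0, -1,0,0,6,0,0,0, -1,0,0,11,0,0,0, -1,0,0,11,0,0,0, -1,0,0,11,0,0,0]'
```

```text
clock: 25.78
tcp_pos: [460.7, -233.1, 9.6]
orientation: [3.141, 0.0, 1.452]
contact_force: [0.6, -0.4, -0.2]
gripper_width: 84.9
grasp_force: 0.0
clock: 26.65
tcp_pos: [460.4, -232.9, 9.4]
orientation: [3.141, 0.0, 1.451]
contact_force: [-1.3, 0.1, 10.3]
gripper_width: 43.1
grasp_force: 29.2
clock: 27.28
tcp_pos: [460.0, -232.7, 118.7]
orientation: [3.141, 0.0, 1.451]
contact_force: [0.3, -0.0, -1.1]
gripper_width: 42.9
grasp_force: 31.9
```

```bash
python3 -m jog '[-1,3,22,0,0,0,0.8, -1,3,22,0,0,0,0.8, -1,3,22,0,0,0,0.8, -1,3,22,0,0,0,0.8, -1,3,22,0,0,0,0.8, -1,3,22,0,0,0,0.8]'
python3 -m jog '[-1,2.5,21.4,0,0,0,0.845, -1,2.5,21.4,0,0,0,0.845, -1,2.5,21.4,0,0,0,0.845, -1,2.5,21.4,0,0,0,0.845, -1,2.5,21.4,0,0,0,0.845, -1,2.5,21.4,0,0,0,0.845]'
python3 -m jog '[-1,0,0,-3,0,0,0, -1,0,0,-6,0,0,0, -1,0,0,-7,0,0,0, -1,0,0,-7,0,0,0]'
python3 - <<'E'
from h import *
c=snap("top"); c2=snap("scene"); print(state()["tcp_pos"])
p=proj(c,(580,200,30)).astype(int);q=proj(c2,(580,200,30)).astype(int);print(p,q)
cv2.imwrite('pics/g5.png',np.hstack([cv2.resize(x["color"][b-50:b+50,a-40:a+40],(400,500),interpolation=cv2.INTER_CUBIC) for x,(a,b) in((c,p),(c2,q))]))
E
```

```text
clock: 28.02
tcp_pos: [489.3, -12.2, 117.5]
orientation: [-3.14, -0.002, 2.251]
contact_force: [1.1, -0.5, -0.9]
gripper_width: 42.9
grasp_force: 31.9
clock: 28.78
tcp_pos: [514.7, 200.8, 117.9]
orientation: [-3.141, -0.001, 3.094]
contact_force: [-0.4, -0.9, -1.0]
gripper_width: 42.9
grasp_force: 31.9
clock: 29.28
tcp_pos: [514.9, 200.6, 48.4]
orientation: [-3.141, -0.001, 3.093]
contact_force: [0.1, 0.1, -0.1]
gripper_width: 43.0
grasp_force: 31.9
[515.70881999 201.1214107   49.53549161]
[213 238] [341 232]
```

View pics/g5.png

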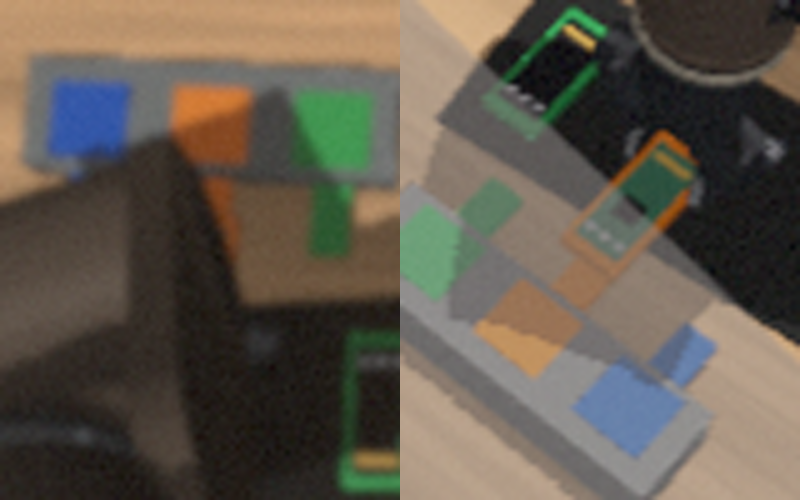

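```bash
python3 - <<'E'
from h import *
c=load("scene")
S=lambda u,v,z:px(c,(u-400+.5)/5-.5+301,(v+.5)/5-.5+182,z)[:2]
o=np.mean([S(*p,46) for p in((525,280),(582,328),(533,378),(474,322))],0)
b=np.mean([S(*p,46) for p in((628,360),(685,405),(632,458),(572,408))],0)
print('patches o,b',o,b,b-o,'lead',S(565,243,58),S(612,275,58),'tail',S(660,130,58),S(695,155,58),'tongue o',S(553,288,25),S(600,300,25),'tongue b end',S(688,323,25),S(717,348,25))
d=np.array([.9989,-.0459]);n=np.array([.0459,.9989]);st=np.array([694.3,193.7])
f=lambda P:(round(float((P-st)@d),1),round(float((P-st)@n),1))
print(f(o),f(b),[f(S(*p,58)) for p in((565,243),(612,275),(660,130),(695,155))],[f(S(*p,25)) for p in((688,323),(717,348))])
E
```

```text
patches o,b [660.2   197.925] [665.025 278.725] [ 4.825 80.8  ] lead [603.4 183.6] [603.  219.9] tail [496.5 182.6] [497.6 211.1] tongue o [618.9 189.3] [606.7 217.8] tongue b end [584.3 270.9] [587.1 295.1]
(-34.3, 2.7) (-33.1, 83.6) [(-90.3, -14.3), (-92.4, 22.0), (-197.1, -20.2), (-197.3, 8.4)] [(-113.4, 72.1), (-111.7, 96.4)]
```

```bash
python3 -m jog '[-1,0,0.2,-1.3,0,0,0, -1,0,0.2,-1.8,0,0,0, -1,0,0.2,-1.8,0,0,0, -1,0,0.2,-1.8,0,0,0]'
python3 -m jog '[-1,1,-0.05,0,0,0,0, -1,1.8,-0.08,0,0,0,0, -1,2.6,-0.12,0,0,0,0, -1,3.4,-0.16,0,0,0,0, -1,3.9,-0.18,0,0,0,0, -1,3.9,-0.18,0,0,0,0]'
```

```text
clock: 29.88
tcp_pos: [515.2, 203.3, 30.9]
orientation: [-3.142, -0.0, 3.096]
contact_force: [0.4, -0.4, -0.7]
gripper_width: 42.7
grasp_force: 31.9
clock: 30.62
tcp_pos: [554.5, 201.4, 30.7]
orientation: [3.142, 0.0, 3.096]
contact_force: [-0.3, -0.6, -1.5]
gripper_width: 42.7
grasp_force: 31.9
```

```bash
python3 -m jog '[-1,0.8,-0.04,0,0,0,0, -1,1.6,-0.08,0,0,0,0, -1,2.2,-0.1,0,0,0,0, -1,2.2,-0.1,0,0,0,0]'; python3 -m jog '[-1,0.7,-0.03,0,0,0,0, -1,1.4,-0.07,0,0,0,0, -1,2,-0.1,0,0,0,0, -1,2,-0.1,0,0,0,0]'
```

```text
clock: 31.12
tcp_pos: [576.8, 200.4, 30.8]
orientation: [3.141, 0.0, 3.096]
contact_force: [-0.5, 0.4, -1.0]
gripper_width: 42.8
grasp_force: 31.9
clock: 31.62
tcp_pos: [596.7, 199.4, 30.8]
orientation: [3.141, 0.0, 3.096]
contact_force: [0.2, -0.2, -1.0]
gripper_width: 43.0
grasp_force: 31.9
```

```bash
(python3 -m jog '[-1,0.4,-0.02,0,0,0,0, -1,0.8,-0.04,0,0,0,0, -1,0.8,-0.04,0,0,0,0]'; python3 -m jog '[-1,0.15,0,0,0,0,0, -1,0.15,0,0,0,0,0]'; python3 -m jog '[-1,0.15,0,0,0,0,0, -1,0.15,0,0,0,0,0]';python3 -m jog '[-1,0.1,0,0,0,0,0, -1,0.1,0,0,0,0,0]')|grep -E 'tcp|cont'
```

```text
tcp_pos: [604.5, 199.0, 30.8]
contact_force: [-0.2, -0.2, -0.9]
tcp_pos: [605.7, 199.0, 30.8]
contact_force: [0.2, 0.1, -1.5]
tcp_pos: [607.2, 199.0, 30.8]
contact_force: [-0.2, -0.2, -1.3]
tcp_pos: [607.2, 198.9, 30.5]
contact_force: [-5.1, 0.0, -1.7]
```

```bash
(python3 -m jog '[-1,0.1,0,0,0,0,0, -1,0.1,0,0,0,0,0]'; python3 -m jog '[-1,0,0,-0.1,0,0,0, -1,0,0,-0.1,0,0,0]'; python3 -m jog '[-1,0,0,-0.1,0,0,0, -1,0,0,-0.1,0,0,0]')|grep -E 'tcp|cont'
```

```text
tcp_pos: [607.3, 198.9, 30.2]
contact_force: [-9.6, 1.4, -0.4]
tcp_pos: [607.2, 198.9, 29.3]
contact_force: [-11.2, 0.3, 1.6]
tcp_pos: [607.2, 198.9, 28.8]
contact_force: [-11.6, 0.6, 8.6]
```

```bash
python3 -m jog '[-1,0.05,0,-0.05,0,0,0, 1,0,0,0,0,0,0, 1,0,0,0,0,0,0, 1,0,0,0,0,0,0, 1,0,0,0,0,0,0, 1,0,0,4,0,0,0, 1,0,0,9,0,0,0, 1,0,0,9,0,0,0]'
python3 -m jog '[1,-10,-22,0,0,0,0, 1,-10,-22,0,0,0,0, 1,-10,-22,0,0,0,0, 1,-10,-22,0,0,0,0, 1,-10,-22,0,0,0,0]'
python3 - <<'E'
from h import *
c=snap("top"); c2=snap("scene"); print(state()["tcp_pos"])
p=proj(c,(600,190,30)).astype(int);q=proj(c2,(600,190,30)).astype(int);print(p,q)
cv2.imwrite('pics/g6.png',np.hstack([cv2.resize(x["color"][b-50:b+50,a-40:a+40],(400,500),interpolation=cv2.INTER_CUBIC) for x,(a,b) in((c,p),(c2,q))]))
E
```

```text
clock: 34.5
tcp_pos: [611.7, 199.7, 122.7]
orientation: [3.14, 0.006, 3.096]
contact_force: [0.5, 0.4, -0.1]
gripper_width: 85.2
grasp_force: 0.0
clock: 35.12
tcp_pos: [507.2, -23.7, 118.3]
orientation: [-3.141, -0.002, 3.092]
contact_force: [0.7, 0.0, -0.2]
gripper_width: 85.5
grasp_force: 0.0
[509.11731604 -21.43107305 118.54039997]
[217 232] [335 234]
```

View pics/g6.png

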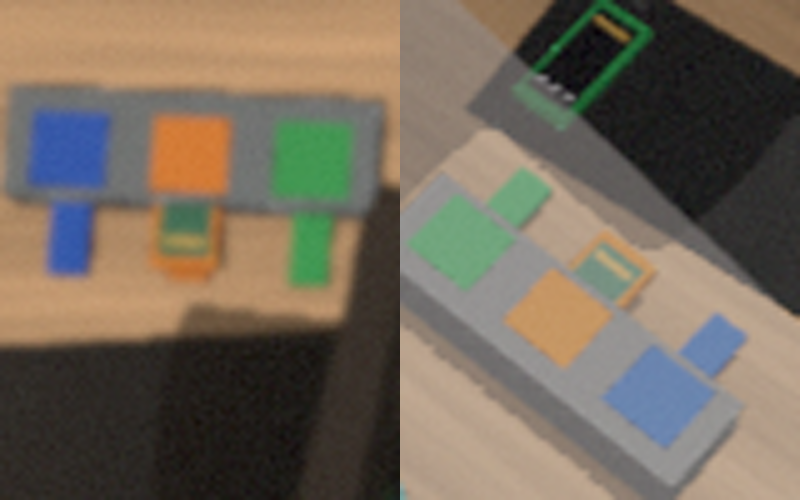

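Orange is docked at (188,235), with only the tongue tip showing beyond its end. Next I'll measure green again.

```bash
python3 - <<'E'
from h import *
for n in("top","scene"):
    c=load(n); p=proj(c,(479,87,14)).astype(int); print(n,p,find(c,'green',14,(479,87)))
c=load("scene");u,v=proj(c,(479,87,14)).astype(int)
cv2.imwrite('pics/g7.png',cv2.resize(c["color"][v-30:v+30,u-40:u+40],(800,600),interpolation=cv2.INTER_CUBIC)); print(u,v)
E
```

```text
top [248 269] (array([0., 0., 0., 0., 0.]), 0)
scene [330 195] (array([ 4.70445e+02,  8.87690e+01,  4.64000e+01,  8.67370e+01,
       -5.40000e-02]), 122)
330 195
```

View pics/g7.png

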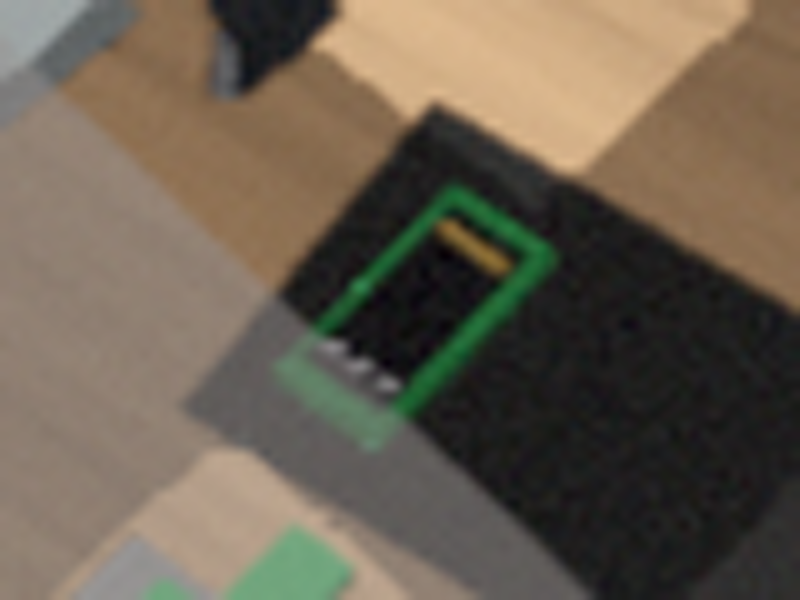

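Green is unmoved: its ends are at (500,220) and (335,400) in the crop, matching the earlier fit. I'll pick it up.

```bash
python3 -m jog '[1,-6.35,11,0,0,0,0.012, 1,-6.35,11,0,0,0,0.012, 1,-6.35,11,0,0,0,0.012, 1,-6.35,11,0,0,0,0.012]'
python3 -m jog '[1,0,0,-5,0,0,0, 1,0,0,-8,0,0,0, 1,0,0,-10,0,0,0, 1,0,0,-11.3,0,0,0, 1,0,0,-11.3,0,0,0, 1,0,0,-11.3,0,0,0]'
```

```text
clock: 35.72
tcp_pos: [446.3, 90.1, 118.8]
orientation: [3.142, 0.001, 3.11]
contact_force: [0.9, -2.1, 0.1]
gripper_width: 85.5
grasp_force: 0.0
clock: 36.48
tcp_pos: [446.3, 88.9, 6.3]
orientation: [3.141, 0.001, 3.108]
contact_force: [0.3, 0.5, -0.3]
gripper_width: 85.5
grasp_force: 0.0
```

```bash
python3 -m jog '[-1,0,0,-0.1,0,0,0, -1,0,0,-0.1,0,0,0, -1,0,0,-0.1,0,0,0, -1,0,0,-0.1,0,0,0, -1,0,0,-0.1,0,0,0, -1,0,0,-0.1,0,0,0, -1,0,0,-0.1,0,0,0]' 30
python3 -m jog '[-1,0,0,2,0,0,0, -1,0,0,6,0,0,0, -1,0,0,10,0,0,0, -1,0,0,10,0,0,0, -1,0,0,10,0,0,0]'
python3 -m jog '[-1,3,-16,0,0,0,-0.8, -1,3,-16,0,0,0,-0.8, -1,3,-16,0,0,0,-0.8, -1,3,-16,0,0,0,-0.8, -1,3,-16,0,0,0,-0.8, -1,3,-16,0,0,0,-0.8]'
python3 -m jog '[-1,-1.6,-15.1,0,0,0,-0.857, -1,-1.6,-15.1,0,0,0,-0.857, -1,-1.6,-15.1,0,0,0,-0.857, -1,-1.6,-15.1,0,0,0,-0.857, -1,-1.6,-15.1,0,0,0,-0.857, -1,-1.6,-15.1,0,0,0,-0.857, -1,-1.6,-15.1,0,0,0,-0.857]'
python3 - <<'E'
from h import *
c=snap("scene"); print(state()["tcp_pos"])
u,v=proj(c,(465,-230,60)).astype(int)
cv2.imwrite('pics/g8.png',cv2.resize(c["color"][v-45:v+45,u-60:u+60],(800,600),interpolation=cv2.INTER_CUBIC)); print(u,v)
E
```

```text
clock: 37.35
tcp_pos: [445.9, 89.1, 5.4]
orientation: [3.141, 0.001, 3.108]
contact_force: [-1.6, -0.7, 12.6]
gripper_width: 42.9
grasp_force: 28.6
clock: 37.98
tcp_pos: [445.4, 89.0, 104.6]
orientation: [3.142, 0.0, 3.108]
contact_force: [-0.2, -0.4, -1.7]
gripper_width: 43.0
grasp_force: 31.6
clock: 38.72
tcp_pos: [474.8, -70.9, 103.5]
orientation: [-3.14, -0.002, 2.308]
contact_force: [0.1, -0.2, -1.8]
gripper_width: 43.2
grasp_force: 31.6
clock: 39.6
tcp_pos: [459.5, -221.7, 104.4]
orientation: [-3.141, -0.0, 1.454]
contact_force: [0.1, 0.6, -1.1]
gripper_width: 43.3
grasp_force: 31.6
[ 459.59772277 -221.72054511  104.53186726]
263 138
```

View pics/g8.png

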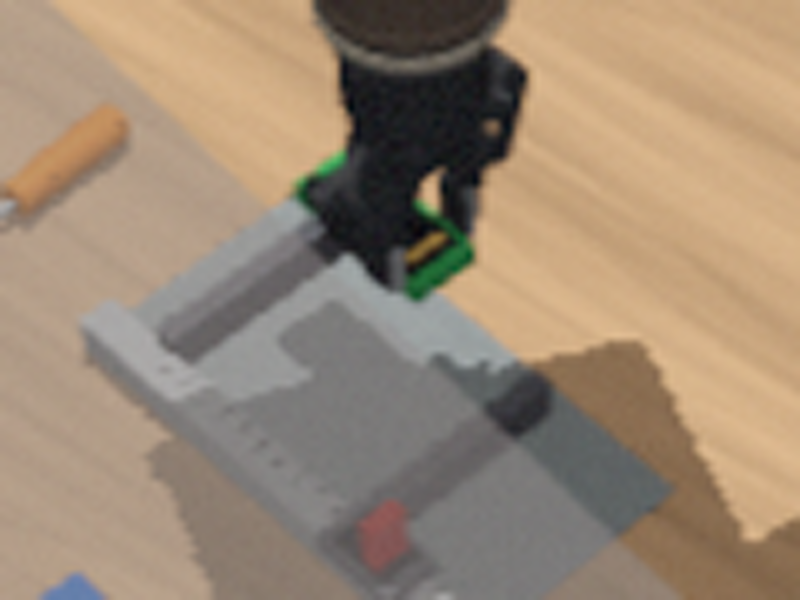

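Green is held level above the plate, with the jaw wide open. I'll lower it until contact.

```bash
(python3 -m jog '[-1,0.05,0,-4,0,0,0, -1,0.05,0,-7,0,0,0, -1,0.05,0,-8.5,0,0,0, -1,0.05,0,-9.25,0,0,0, -1,0.05,0,-9.25,0,0,0, -1,0.05,0,-9.25,0,0,0]'; python3 -m jog '[-1,0,0,-0.1,0,0,0, -1,0,0,-0.1,0,0,0]';python3 -m jog '[-1,0,0,-0.1,0,0,0, -1,0,0,-0.1,0,0,0]')|grep -E 'tcp|cont'
```

```text
tcp_pos: [460.7, -222.2, 13.1]
contact_force: [0.8, 0.1, -1.9]
tcp_pos: [460.4, -222.1, 11.7]
contact_force: [0.1, -0.4, -1.4]
tcp_pos: [460.1, -222.0, 10.3]
contact_force: [-0.2, -0.5, -1.4]
```

```bash
(python3 -m jog '[-1,0,0,-0.1,0,0,0, -1,0,0,-0.1,0,0,0]';python3 -m jog '[-1,0,0,-0.07,0,0,0, -1,0,0,-0.07,0,0,0]')|grep -E 'tcp|cont'
```

```text
tcp_pos: [460.2, -222.0, 9.4]
contact_force: [-1.0, 0.7, 5.9]
tcp_pos: [460.2, -222.0, 9.4]
contact_force: [-4.4, 2.7, 20.6]
```

```bash
python3 -m jog '[1,0,0,0.1,0,0,0, 1,0,0,0.1,0,0,0, 1,0,0,0.1,0,0,0, 1,0,0,0.1,0,0,0, 1,0,0,4,0,0,0, 1,0,0,9,0,0,0, 1,0,0,12,0,0,0]'
python3 -m jog '[1,12.2,7.45,0,0,0,0.8, 1,12.2,7.45,0,0,0,0.8, 1,12.2,7.45,0,0,0,0.8, 1,12.2,7.45,0,0,0,0.8, 1,12.2,7.45,0,0,0,0.8, 1,12.2,7.45,0,0,0,0.8]'
python3 -m jog '[1,0,0,0,0,0,0.771, 1,0,0,0,0,0,0.771, 1,0,0,0,0,0,0.771, 1,0,0,0,0,0,0.771, 1,0,0,0,0,0,0.771, 1,0,0,0,0,0,0.771]'
```

```text
clock: 42.28
tcp_pos: [460.6, -222.2, 130.6]
orientation: [3.14, 0.001, 1.451]
contact_force: [1.0, -0.5, -1.1]
gripper_width: 85.3
grasp_force: 0.0
clock: 43.02
tcp_pos: [582.0, -147.4, 128.4]
orientation: [-3.141, -0.0, 2.25]
contact_force: [-0.2, 0.2, -0.4]
gripper_width: 85.4
grasp_force: 0.0
clock: 43.78
tcp_pos: [582.1, -147.5, 128.6]
orientation: [-3.142, 0.0, 3.017]
contact_force: [0.0, -0.2, 0.2]
gripper_width: 85.4
grasp_force: 0.0
```

```bash
python3 -m jog '[1,0,0,-5,0,0,0, 1,0,0,-7.8,0,0,0, -1,0,0,-7.8,0,0,0, -1,0,0,-7.8,0,0,0, -1,0,0,-7.8,0,0,0, -1,0,0,-7.8,0,0,0, -1,0,0,-7.8,0,0,0, -1,0,0,-7.8,0,0,0]' 25
python3 -m jog '[-1,-0.07,-0.6,0,0,0,0, -1,-0.14,-1.2,0,0,0,0, -1,-0.21,-1.8,0,0,0,0, -1,-0.28,-2.4,0,0,0,0, -1,-0.36,-3,0,0,0,0, -1,-0.43,-3.6,0,0,0,0, -1,-0.5,-4.2,0,0,0,0, -1,-0.5,-4.2,0,0,0,0]'
(python3 -m jog '[-1,-0.024,-0.2,0,0,0,0, -1,-0.048,-0.4,0,0,0,0, -1,-0.048,-0.4,0,0,0,0]';python3 -m jog '[-1,-0.012,-0.1,0,0,0,0, -1,-0.012,-0.1,0,0,0,0]';python3 -m jog '[-1,-0.012,-0.1,0,0,0,0, -1,-0.012,-0.1,0,0,0,0]')|grep -E 'tcp|cont'
```

```text
clock: 44.78
tcp_pos: [582.8, -147.6, 51.6]
orientation: [-3.141, 0.002, 3.022]
contact_force: [-1.8, 0.8, 9.1]
gripper_width: 11.2
grasp_force: 29.2
clock: 45.78
tcp_pos: [577.6, -190.1, 51.7]
orientation: [-3.141, 0.001, 3.021]
contact_force: [-2.4, -1.8, 9.3]
gripper_width: 11.6
grasp_force: 29.2
tcp_pos: [577.1, -193.7, 51.6]
contact_force: [-2.0, 0.1, 9.8]
tcp_pos: [577.0, -194.6, 51.6]
contact_force: [-0.7, 1.7, 9.4]
tcp_pos: [576.9, -195.5, 51.7]
contact_force: [-1.8, 1.8, 8.4]
```

```bash
(python3 -m jog '[-1,-0.012,-0.1,0,0,0,0, -1,-0.012,-0.1,0,0,0,0]';python3 -m jog '[-1,-0.012,-0.1,0,0,0,0, -1,-0.012,-0.1,0,0,0,0]';python3 -m jog '[-1,-0.006,-0.05,0,0,0,0, -1,-0.006,-0.05,0,0,0,0]';python3 -m jog '[-1,-0.006,-0.05,0,0,0,0, -1,-0.006,-0.05,0,0,0,0]')|grep -E 'tcp|cont'
```

```text
tcp_pos: [576.8, -196.5, 51.7]
contact_force: [-1.4, 2.0, 9.7]
tcp_pos: [576.6, -197.5, 51.7]
contact_force: [-2.3, 1.6, 10.3]
tcp_pos: [576.6, -197.6, 51.6]
contact_force: [-0.5, 6.5, 9.8]
tcp_pos: [576.6, -197.7, 51.7]
contact_force: [1.4, 9.5, 10.8]
```

```bash
python3 -m jog '[-1,-0.004,-0.03,0,0,0,0, -1,-0.004,-0.03,0,0,0,0, -1,-0.004,-0.03,0,0,0,0, -1,-0.004,-0.03,0,0,0,0, -1,-0.004,-0.03,0,0,0,0, -1,-0.004,-0.03,0,0,0,0, -1,-0.004,-0.03,0,0,0,0, -1,-0.004,-0.03,0,0,0,0]'
python3 -m jog '[-1,0,0,0,0,0,0, -1,0,0,0,0,0,0, -1,0,0,0,0,0,0, -1,0,0,0,0,0,0, -1,0,0,0,0,0,0, -1,0,0,0,0,0,0]'
python3 -m jog '[-1,0.12,1,0,0,0,0, -1,0.24,2,0,0,0,0, -1,0.36,3,0,0,0,0, -1,0.48,4,0,0,0,0, -1,0.54,4.5,0,0,0,0, -1,0.54,4.5,0,0,0,0]'
python3 -m jog '[1,0,0,0,0,0,0, 1,0,0,0,0,0,0, 1,0,0,0,0,0,0, 1,0,0,0,0,0,0, 1,0,0,4,0,0,0, 1,0,0,8,0,0,0, 1,0,0,8,0,0,0]'
python3 -m jog '[1,-12.35,-8.3,0,0,0,-0.8, 1,-12.35,-8.3,0,0,0,-0.8, 1,-12.35,-8.3,0,0,0,-0.8, 1,-12.35,-8.3,0,0,0,-0.8, 1,-12.35,-8.3,0,0,0,-0.8, 1,-12.35,-8.3,0,0,0,-0.8]'
python3 -m jog '[1,0,0,0,0,0,-0.771, 1,0,0,0,0,0,-0.771, 1,0,0,0,0,0,-0.771, 1,0,0,0,0,0,-0.771, 1,0,0,0,0,0,-0.771, 1,0,0,0,0,0,-0.771]'
```

```text
clock: 48.65
tcp_pos: [576.6, -197.7, 51.6]
orientation: [3.141, 0.001, 3.021]
contact_force: [1.6, 12.4, 11.2]
gripper_width: 11.0
grasp_force: 29.4
clock: 49.4
tcp_pos: [576.6, -197.7, 51.7]
orientation: [3.141, 0.001, 3.021]
contact_force: [1.9, 13.4, 11.1]
gripper_width: 11.5
grasp_force: 29.4
clock: 50.15
tcp_pos: [582.1, -153.5, 51.7]
orientation: [-3.141, 0.001, 3.022]
contact_force: [-0.9, 1.3, 9.7]
gripper_width: 11.4
grasp_force: 29.2
clock: 51.02
tcp_pos: [583.3, -154.4, 133.5]
orientation: [-3.141, 0.005, 3.022]
contact_force: [0.2, -0.1, 0.7]
gripper_width: 85.7
grasp_force: 0.0
clock: 51.78
tcp_pos: [457.5, -236.7, 130.0]
orientation: [-3.141, -0.001, 2.222]
contact_force: [-0.6, 0.2, -0.2]
gripper_width: 85.3
grasp_force: 0.0
clock: 52.52
tcp_pos: [457.9, -236.6, 130.4]
orientation: [-3.141, -0.0, 1.455]
contact_force: [0.8, 0.5, -0.1]
gripper_width: 85.3
grasp_force: 0.0
```

```bash
python3 -m jog '[1,0.05,0,-5,0,0,0, 1,0.05,0,-9,0,0,0, 1,0.05,0,-11,0,0,0, 1,0.05,0,-12.15,0,0,0, 1,0.05,0,-12.15,0,0,0, 1,0.05,0,-12.15,0,0,0]'
python3 -m jog '[-1,0,0,0,0,0,0, -1,0,0,0,0,0,0, -1,0,0,0,0,0,0, -1,0,0,0,0,0,0, -1,0,0,0,0,0,0, -1,0,0,0,0,0,0, -1,0,0,0,0,0,0]' 30
python3 -m jog '[-1,0,0,2,0,0,0, -1,0,0,6,0,0,0, -1,0,0,11,0,0,0, -1,0,0,11,0,0,0, -1,0,0,11,0,0,0]'
```

```text
clock: 53.28
tcp_pos: [458.9, -237.1, 9.8]
orientation: [3.141, 0.0, 1.452]
contact_force: [-0.5, 0.0, -0.2]
gripper_width: 85.0
grasp_force: 0.0
clock: 54.15
tcp_pos: [458.7, -236.9, 9.7]
orientation: [3.141, 0.0, 1.451]
contact_force: [-1.1, 1.3, 11.1]
gripper_width: 43.1
grasp_force: 29.1
clock: 54.78
tcp_pos: [458.2, -236.7, 119.0]
orientation: [3.141, 0.0, 1.451]
contact_force: [-0.1, 0.2, -1.6]
gripper_width: 43.3
grasp_force: 31.8
```

```bash
python3 -m jog '[-1,3,18,0,0,0,0.8, -1,3,18,0,0,0,0.8, -1,3,18,0,0,0,0.8, -1,3,18,0,0,0,0.8, -1,3,18,0,0,0,0.8, -1,3,18,0,0,0,0.8]'
python3 -m jog '[-1,2.9,18,0,0,0,0.845, -1,2.9,18,0,0,0,0.845, -1,2.9,18,0,0,0,0.845, -1,2.9,18,0,0,0,0.845, -1,2.9,18,0,0,0,0.845, -1,2.9,18,0,0,0,0.845]'
python3 -m jog '[-1,0,0,-4,0,0,0, -1,0,0,-7,0,0,0, -1,0,0,-8.75,0,0,0, -1,0,0,-8.75,0,0,0, -1,0,0,-8.75,0,0,0]'
```

```text
clock: 55.52
tcp_pos: [487.6, -56.4, 117.9]
orientation: [-3.14, -0.002, 2.251]
contact_force: [-0.7, -0.4, -1.0]
gripper_width: 42.9
grasp_force: 31.8
clock: 56.28
tcp_pos: [516.9, 123.1, 118.3]
orientation: [-3.141, -0.001, 3.094]
contact_force: [0.9, -0.3, -0.8]
gripper_width: 42.9
grasp_force: 31.9
clock: 56.9
tcp_pos: [518.0, 123.2, 32.3]
orientation: [3.141, 0.001, 3.095]
contact_force: [0.3, -0.9, 0.4]
gripper_width: 42.9
grasp_force: 31.9
```

```bash
(python3 -m jog '[-1,0,0,-0.12,0,0,0, -1,0.8,-0.04,-0.12,0,0,0, -1,1.6,-0.08,-0.12,0,0,0, -1,2.4,-0.12,-0.12,0,0,0, -1,3.2,-0.16,-0.12,0,0,0, -1,3.8,-0.18,-0.12,0,0,0, -1,3.8,-0.18,-0.12,0,0,0]'; python3 -m jog '[-1,0.7,-0.03,0,0,0,0, -1,1.4,-0.07,0,0,0,0, -1,2,-0.1,0,0,0,0, -1,2,-0.1,0,0,0,0]')|grep -E 'tcp|cont'
```

```text
tcp_pos: [555.9, 121.4, 30.3]
contact_force: [0.1, 0.8, -1.5]
tcp_pos: [576.0, 120.4, 30.4]
contact_force: [-0.7, -0.8, -1.3]
```

```bash
(python3 -m jog '[-1,0.7,-0.03,0,0,0,0, -1,1.4,-0.07,0,0,0,0, -1,2,-0.1,0,0,0,0, -1,2,-0.1,0,0,0,0]'; python3 -m jog '[-1,0.4,-0.02,0,0,0,0, -1,0.8,-0.04,0,0,0,0, -1,0.8,-0.04,0,0,0,0]'; python3 -m jog '[-1,0.15,0,0,0,0,0, -1,0.15,0,0,0,0,0]';python3 -m jog '[-1,0.15,0,0,0,0,0, -1,0.15,0,0,0,0,0]')|grep -E 'tcp|cont'
```

```text
tcp_pos: [596.0, 119.4, 30.4]
contact_force: [-0.8, -0.6, -1.4]
tcp_pos: [603.8, 119.0, 30.4]
contact_force: [0.4, 0.3, -1.0]
tcp_pos: [605.0, 119.0, 30.4]
contact_force: [-0.2, 0.2, -1.4]
tcp_pos: [606.6, 119.0, 30.4]
contact_force: [-0.1, 0.2, -1.3]
```

```bash
(python3 -m jog '[-1,0.1,0,0,0,0,0, -1,0.1,0,0,0,0,0]'; python3 -m jog '[-1,0.1,0,0,0,0,0, -1,0.1,0,0,0,0,0]')|grep -E 'tcp|cont'
```

```text
tcp_pos: [607.5, 119.0, 30.4]
contact_force: [-0.2, 0.2, -0.8]
tcp_pos: [607.7, 119.0, 30.1]
contact_force: [-5.1, -0.2, -1.0]
```

```bash
(python3 -m jog '[-1,0.12,0,0,0,0,0, -1,0.12,0,0,0,0,0]'; python3 -m jog '[-1,0,0,-0.1,0,0,0, -1,0,0,-0.1,0,0,0]'; python3 -m jog '[-1,0.05,0,-0.08,0,0,0, -1,0.05,0,-0.08,0,0,0]')|grep -E 'tcp|cont'
```

```text
tcp_pos: [607.8, 119.0, 29.9]
contact_force: [-10.6, 1.0, -0.3]
tcp_pos: [607.7, 119.0, 29.0]
contact_force: [-10.0, 1.6, 2.7]
tcp_pos: [607.7, 119.0, 28.8]
contact_force: [-16.9, 1.4, 16.0]
```

```bash
python3 -m jog '[0.3,0,0,0.1,0,0,0, 0.3,0,0,0.1,0,0,0, 0.3,0,0,0.1,0,0,0, 0.3,0,0,0.1,0,0,0, 0.3,0,0,3,0,0,0, 0.3,0,0,7,0,0,0, 0.3,0,0,10,0,0,0, 0.3,0,0,10,0,0,0]'
python3 -m jog '[1,-2.65,-27.2,0,0,0,-0.074, 1,-2.65,-27.2,0,0,0,-0.074, 1,-2.65,-27.2,0,0,0,-0.074, 1,-2.65,-27.2,0,0,0,-0.074, 1,-2.65,-27.2,0,0,0,-0.074, 1,-2.65,-27.2,0,0,0,-0.074]'
python3 - <<'E'
from h import *
c=snap("top"); c2=snap("scene"); print(state()["tcp_pos"])
p=proj(c,(600,160,30)).astype(int);q=proj(c2,(600,160,30)).astype(int)
cv2.imwrite('pics/g9.png',np.hstack([cv2.resize(x["color"][b-50:b+50,a-40:a+40],(400,500),interpolation=cv2.INTER_CUBIC) for x,(a,b) in((c,p),(c2,q))]))
E
```

```text
clock: 61.9
tcp_pos: [611.7, 119.2, 131.0]
orientation: [3.141, 0.004, 3.096]
contact_force: [0.1, 0.4, 0.1]
gripper_width: 55.5
grasp_force: 0.0
clock: 62.65
tcp_pos: [582.9, -154.7, 127.6]
orientation: [3.141, -0.001, 3.019]
contact_force: [-0.1, -0.0, -0.1]
gripper_width: 85.2
grasp_force: 0.0
[ 583.30096604 -152.55013971  127.93779003]
```

View pics/g9.png

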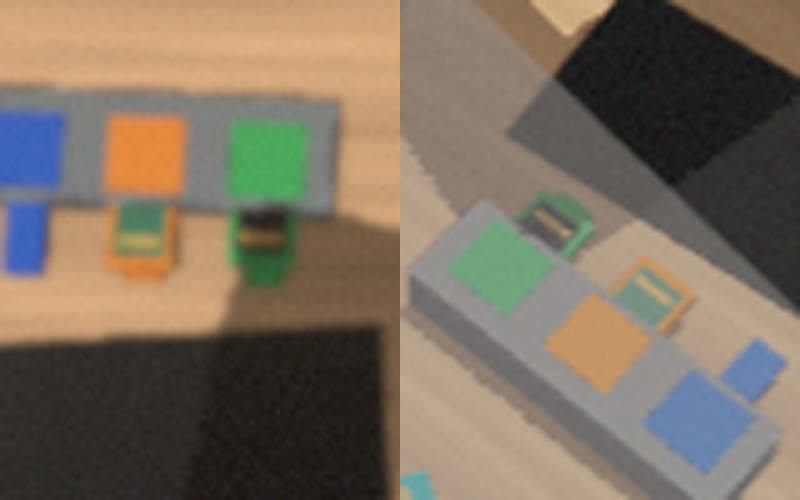

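Green (263,240) and orange (142,240) are both home. Next I'll shut the empty caliper.

```bash
(python3 -m jog '[1,-0.1,0,-5,0,0,0, 1,-0.1,0,-7.6,0,0,0, -1,-0.1,0,-7.6,0,0,0, -1,-0.1,0,-7.6,0,0,0, -1,-0.1,0,-7.6,0,0,0, -1,-0.1,0,-7.6,0,0,0, -1,-0.1,0,-7.6,0,0,0, -1,-0.1,0,-7.6,0,0,0]' 25
python3 -m jog '[-1,-0.18,-1.5,0,0,0,0, -1,-0.36,-3,0,0,0,0, -1,-0.54,-4.5,0,0,0,0, -1,-0.72,-6,0,0,0,0, -1,-0.9,-7.5,0,0,0,0, -1,-1.08,-9,0,0,0,0, -1,-1.2,-10,0,0,0,0, -1,-1.2,-10,0,0,0,0]'
python3 -m jog '[-1,-0.12,-1,0,0,0,0, -1,-0.24,-2,0,0,0,0, -1,-0.36,-3,0,0,0,0, -1,-0.46,-3.8,0,0,0,0, -1,-0.46,-3.8,0,0,0,0]')
```

```text
clock: 63.75
tcp_pos: [583.2, -153.1, 53.6]
orientation: [-3.141, 0.001, 3.022]
contact_force: [-1.2, 1.5, 7.9]
gripper_width: 11.5
grasp_force: 28.9
clock: 64.75
tcp_pos: [570.8, -254.1, 53.6]
orientation: [-3.141, 0.001, 3.021]
contact_force: [-2.7, -1.1, 8.3]
gripper_width: 10.8
grasp_force: 29.0
clock: 65.38
tcp_pos: [566.2, -291.9, 53.6]
orientation: [-3.141, 0.001, 3.021]
contact_force: [-3.1, -0.8, 8.5]
gripper_width: 11.2
grasp_force: 29.0
```

```bash
(python3 -m jog '[-1,-0.024,-0.2,0,0,0,0, -1,-0.048,-0.4,0,0,0,0, -1,-0.048,-0.4,0,0,0,0]'; python3 -m jog '[-1,-0.012,-0.1,0,0,0,0, -1,-0.012,-0.1,0,0,0,0]';python3 -m jog '[-1,-0.012,-0.1,0,0,0,0, -1,-0.012,-0.1,0,0,0,0]')|grep -E 'tcp|cont'
```

```text
tcp_pos: [565.8, -295.4, 53.6]
contact_force: [-3.4, -0.9, 8.6]
tcp_pos: [565.6, -296.3, 53.6]
contact_force: [-2.8, 1.2, 8.5]
tcp_pos: [565.5, -297.0, 53.6]
contact_force: [-1.7, 3.8, 9.4]
```

```bash
(python3 -m jog '[-1,-0.01,-0.08,0,0,0,0, -1,-0.01,-0.08,0,0,0,0]'; python3 -m jog '[-1,-0.006,-0.06,0,0,0,0, -1,-0.006,-0.06,0,0,0,0, -1,-0.006,-0.06,0,0,0,0]')|grep -E 'tcp|cont'
```

```text
tcp_pos: [565.5, -297.1, 53.6]
contact_force: [0.2, 8.2, 11.1]
tcp_pos: [565.5, -297.1, 53.6]
contact_force: [1.4, 14.1, 12.0]
```

```bash
python3 -m jog '[1,0,0,0,0,0,0, 1,0,0,0,0,0,0, 1,0,0,0,0,0,0, 1,0,0,0,0,0,0, 1,0,0,4,0,0,0, 1,0,0,9,0,0,0, 1,0,0,12,0,0,0, 1,0,0,12,0,0,0]'
python3 -m jog '[1,2,32,4,0,0,0, 1,2,32,4,0,0,0, 1,2,32,4,0,0,0, 1,2,32,4,0,0,0, 1,2,32,4,0,0,0, 1,2,32,4,0,0,0, 1,2,32,4,0,0,0]'
python3 - <<'E'
from h import *
c2=snap("top")
cv2.imwrite('pics/g10.png',cv2.resize(c2["color"][130:310,110:430],(800,450),interpolation=cv2.INTER_CUBIC))
E
```

```text
clock: 67.88
tcp_pos: [566.5, -299.2, 175.2]
orientation: [-3.14, 0.004, 3.022]
contact_force: [-0.0, 0.1, -0.6]
gripper_width: 85.7
grasp_force: 0.0
clock: 68.75
tcp_pos: [584.8, 22.0, 211.9]
orientation: [-3.141, -0.001, 3.023]
contact_force: [0.2, -0.3, 0.0]
gripper_width: 85.5
grasp_force: 0.0
```

View pics/g10.png

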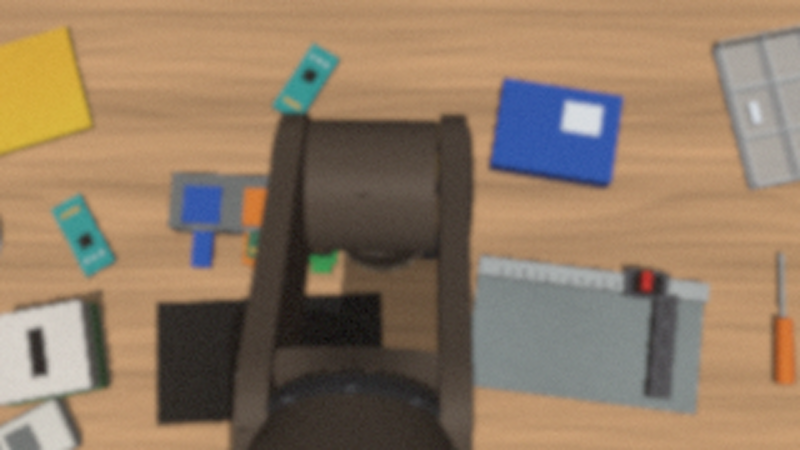

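The caliper is shut, with the jaws together at (662,345). The modules are in the rack and the bystanders are where they started.

```bash
python3 -c "
from workcell import *
print(finish_job())"
```

```text
the job is handed in; nothing more can be done
None
```

The orange and green modules were each measured and docked fully home in that order (the blue one was absent), the empty caliper is shut, nothing else was moved, and the job is handed in.

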